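Make up the flow-test and film-test kits

TASK

Make up the two paint-test kits from the stock standing round the trays. Blue tray: stand the blue receiver cup in the smaller round pocket and the brown thinner bottle in the larger one; grey tray: lay the film applicator in the long narrow pocket and both orange wedges, tabs up, in the broad one, head to tail with sloping faces together so that they lie flat. Keep cup and bottle upright on the way, and leave the steel cup, paint tin and red-capped dropper bottle where they stand.

Things in the scene. Friction and masses are not known exactly. Their poses are not given: they have to be found in the camera images.
- flow_tray: Flow-test tray: blue shell, dark foam with pockets showing blue floors. Fixed; 170 (x) x 180 (y) mm plus 8 mm y lips, rim 19 high. Origin: centre of underside. Foam top at z = 16, pocket floors at z = 6 mm. Round pocket 80 across at x = +34, y = +43 for the bottle, 66 across at x = +34, y = -47 for the cup; in the near (-x) pocket a black stopwatch lies fixed, top at 26.
- film_tray: Film-test tray: grey shell, dark foam, yellow pocket floors. Fixed; 170 (x) x 180 (y) mm plus 8 mm y lips, rim 19 high. Origin: centre of underside. Foam top at z = 16, pocket floors at z = 6 mm. Applicator pocket 132 (x) x 58 (y), centre y = +45; wedge pocket 100 (x) x 68 (y), centre y = -43, both at x = 0. The wedge with +x along the tray's +x lies at its +y side.
- receiver_cup: Blue plastic receiver cup, open at the top, standing: 52 mm across the rim, 47 mm across the foot, 55 mm high, 35 g, thin walls; grasp across the rim. Origin: centre of the underside, z up.
- thinner_bottle: Brown thinner bottle, white label, closed black cap, standing: body 66 mm across, shoulder sloping in above about 100 mm, 143 mm high in all; the cap is 30 mm across, from 125 to 143 mm above the underside: grip it there. About 310 g. Origin: centre of the underside, z up.
- film_applicator: Bare-metal film applicator frame, 112 mm long (x; 118 with its screws), 44 mm wide (y) over the end cheeks, 34 high; between the cheeks two blades along x, outer faces at y = +20 and -19 mm, tops about 28 mm up: grip across the middle (39 mm). About 310 g. Either way round is right. Origin: centre of the underside, z up.
- wedge_1: Orange plastic levelling wedge on its side, one of two alike. Plan: 88 mm long, thick end (40 wide) at x = -25, thin end (14 wide) at x = +63; straight face at y = +16, sloping face from y = -24 (thick end) to +2. Body 24 high; upright finger tab on it, 26 (x) by 12 (y), top at z = 42: grip its flats. Origin: on the underside, below the tab's centre; z up. 90 g.
- wedge_2: Orange plastic levelling wedge on its side, one of two alike. Plan: 88 mm long, thick end (40 wide) at x = -25, thin end (14 wide) at x = +63; straight face at y = +16, sloping face from y = -24 (thick end) to +2. Body 24 high; upright finger tab on it, 26 (x) by 12 (y), top at z = 42: grip its flats. Origin: on the underside, below the tab's centre; z up. 90 g.
- steel_cup: Bare stainless steel cup, 63 mm across, 66 mm high, standing among the stock; belongs to neither kit. Origin: centre of the underside.
- paint_tin: Small lever-lid paint tin with a blue band on the label, 62 mm across, 76 mm high, behind the stock; belongs to neither kit. Origin: centre of the underside.
- dropper_bottle: Small white dropper bottle with a red cap, 33 mm across, 54 mm high, behind the stock; belongs to neither kit. Origin: centre of the underside.
Mind the look-alikes: they are no part of the job. Leave any black or purple look-alike of the wedge_2 alone.

How it is judged:
At the end, for the whole second after the job is handed in: Cup and bottle upright in their round pockets (12 mm), applicator (15 mm, 0.25 rad) and both wedges (0.22 rad, thin ends opposite, tabs up) flat in theirs: undersides within 5 mm of the pocket floor, tilt under 0.12 rad, released, at rest; the three bystanders within 20 mm of their start (x of receiver_cup in the frame of flow_tray between 0.022 and 0.046 m and y of receiver_cup in the frame of flow_tray between -0.059 and -0.035 m and z of receiver_cup in the frame of flow_tray between 0.001 and 0.011 m and angle between each of receiver_cup, thinner_bottle, film_applicator, wedge_1, wedge_2's own z axis and vertical below 0.12 rad and x of thinner_bottle in the frame of flow_tray between 0.022 and 0.046 m and y of thinner_bottle in the frame of flow_tray between 0.031 and 0.055 m and z of thinner_bottle in the frame of flow_tray between 0.001 and 0.011 m and x of film_applicator in the frame of film_tray between -0.015 and 0.015 m and y of film_applicator in the frame of film_tray between 0.033 and 0.057 m and z of film_applicator in the frame of film_tray between 0.001 and 0.011 m and angle between the x axis of film_applicator and the x axis of film_tray, either way round below 0.25 rad and x of wedge_1 in the frame of film_tray between -0.034 and 0.034 m and y of wedge_1 in the frame of film_tray between -0.069 and -0.017 m and z of wedge_1 in the frame of film_tray between 0.001 and 0.011 m and angle between the x axis of each of wedge_1, wedge_2 and the x axis of film_tray, either way round below 0.22 rad and x of wedge_2 in the frame of film_tray between -0.034 and 0.034 m and y of wedge_2 in the frame of film_tray between -0.069 and -0.017 m and z of wedge_2 in the frame of film_tray between 0.001 and 0.011 m and x of wedge_1 in the frame of wedge_2 above 0.018 m and x of wedge_2 in the frame of wedge_1 above 0.018 m and linear speed of each of receiver_cup, thinner_bottle, film_applicator, wedge_1, wedge_2 below 0.02 m/s and angular speed of each of receiver_cup, thinner_bottle, film_applicator, wedge_1, wedge_2 below 0.2 rad/s and contact force between each of receiver_cup, thinner_bottle, film_applicator, wedge_1, wedge_2 and the fingers below 0.05 N and distance of each of steel_cup, paint_tin, dropper_bottle from where it was at the start of the episode below 0.02 m); the robot touches nothing.
It fails at once if the steel cup is knocked over or shifted by more than 20 mm (distance of steel_cup from where it was at the start of the episode above 0.02 m or angle between steel_cup's own z axis and vertical above 0.3 rad).
It fails at once if the paint tin is knocked over or shifted by more than 20 mm (distance of paint_tin from where it was at the start of the episode above 0.02 m or angle between paint_tin's own z axis and vertical above 0.3 rad).
It fails at once if the dropper bottle is knocked over or shifted by more than 20 mm (distance of dropper_bottle from where it was at the start of the episode above 0.02 m or angle between dropper_bottle's own z axis and vertical above 0.3 rad).
It fails at once if the brown bottle is tipped by more than 40 degrees (angle between thinner_bottle's own z axis and vertical above 0.7 rad).
It fails at once if the receiver cup is tipped by more than 40 degrees (angle between receiver_cup's own z axis and vertical above 0.7 rad).
It also fails if it takes over 120 s, if anything falls off the work surface, if the arm or the gripper's body presses on something with over 40 N, if the wrist force passes 120 N, or if a joint passes its speed limit or range.

ROBOT

A 6-joint arm with a two-finger parallel gripper is mounted at the origin on a cart in front of the work surface, level with it; the furniture and walls round the work are solid. World frame = base frame: x ahead of the robot, y to its left, z up, the work surface at z = 0. Lengths are in m, angles in rad, forces in N, time in s.
With the tool pointing down it reaches from about 0.25 to 0.725 m from the base axis. Payload 4 kg.
Tool frame: the origin (TCP) lies on the centre line of the jaws, within the pads' length; the fingertips stand ahead of it and the grasp point (between the pads) lies 3 mm ahead of it (bot.tcp_to_tips is the z of the fingertips in the tool frame, in m); z points along the fingers, y is the line along which they close (so a half turn about z gives the same grasp; the last joint's range is limited). The gripper opens to 85 mm and grips with 20 to 120 N. Pads are 22 mm wide; open, the fingers measure 114 mm over their backs; the gripper's body (76 mm by 85 mm) begins 54 mm behind the grasp point. The pads swing forward as they close: fully open they stand 13 mm farther back than shut.
Start: joints at [1.268, 0.241, 0.005, 1.335, 0, 1.571], TCP at [0.149, 0.477, 0.253] pointing down, gripper open.
Joint ranges: [-2.72, 2.72], [-1.05, 1.87], [-1.09, 1.28], [-1.99, 2.15], [-1.42, 1.44], [-3.14, 3.14]. Speed limits (rad/s): [2.79, 2.79, 3.14, 3.14, 3.14, 3.14].

INTERFACE

Orientations are given as a unit quaternion [x, y, z, w].
In Python, from workcell import telemetry, camera, camera_params, ticket, boxes_of, cut_out, spot_point, bot gives the robot as it stands.
- The arm moves only by the shell command python3 -m creep 'ROWS'. ROWS is text: rows parted by semicolons, each of 5 numbers parted by spaces: the opening, from 0 (shut) to 1 (fully open), then the shift along the tool's x, y, z in units of 150 mm (1.0 is 150 mm), then the turn about the tool's z in units of 180 degrees (1.0 is 180 degrees). In form: claw x y z turn; .... A call has 1 to 12 rows; each row is the pose to reach, as a shift and turn from the pose commanded when the call began, along the tool's axes at that moment, turning the shorter way round; what a row does not reach only later rows make up. A row lasts 1/8 s, in which the tool goes at most 62.5 mm and 10.7 degrees, less where a joint would pass 70% of its speed; a pose out of reach is approached as far as the arm can. A call with a number of a shift or a turn outside -1 to 1 is refused whole. A call with a gripper value outside its range is refused whole. The fingers move at their own pace and stop on an object; the grip force is fixed at half the most. Time passes only in rows, so rows that repeat a pose let the fingers close. It gives the time, the measured TCP pose, the force, the opening and the grip force at its end, in the units of the state.
- telemetry.get_obs(): the state, without advancing time (a new reading comes with each control period).
- camera(name): name is "scene" or "top" or "wrist"; returns the picture (480x640x3 uint8, red, green, blue); there is no depth.
- camera_params(name): a dict with "camera_matrix" (3x3 intrinsics, pixels), "eye" and "attitude" of the camera in the world. Camera axes: x right, y down, z forward; pixel columns grow to the right and rows downward; lengths in m; the calibration is good to about 2 mm. A picture is of the moment at which its call begins: read the wrist's pose just before it. camera_params takes no time and is no camera call; for the wrist camera it gives the pose at the moment of the call.
- ticket.job_done(): hands the job in; it is judged then, once.
Trained networks look in the newest picture that a camera, given by its name, has taken for a name from the list of things; names that differ only in an ending like _2 or _b are one class to them, and where a whole thing is asked for, a point or a joint stands for the part that bears it (a point fixed in the world has none). Each returns a list of dicts, best first, with "conf" (0 to 1); they miss things now and then, are a little off and sometimes report something else, mostly with a low value. They report only what shows in the picture. A call takes as long as a camera call. They do not tell look-alikes from the thing itself.
- boxes_of(thing, camera): "at" ([x, y, z] in m, in world coordinates, good to about 4 mm: the middle of the surface that is visible of it).
- cut_out(thing, camera): "pixels" (480x640 bool, what is visible of it).
- spot_point(thing, camera): "at" ([x, y, z] in m, in world coordinates, good to about 4 mm: a listed point, or the origin of a listed thing).
The state is a dict: "clock": time; "joint_pos": joint angles; "joint_vel": joint speeds; "tau": joint torques, N m; "eef_pos": TCP position; "tool_rot": TCP orientation; "ft_force": force on the tool from outside, world axes, zero at the start; "ft_torque": the same for the moment, N m; "grip_width": finger opening in m; "grasp_force": force on a finger pad.
Only numpy, scipy, OpenCV 4.12 (cv2) and the standard library are available. Lean on these libraries where they do the work, as an engineer would, in place of code of your own. Each camera call takes 0.05 s, during which the arm holds its last target. There are 200 camera calls.

## Working session

There is one attempt and no reset: what is moved stays moved. The work goes in short steps, Python scripts to look and compute and a shell command to move; the robot and the scene stay as the last step left them, time stands still between calls to the robot, and variables do not carry over. Pictures are saved under pics/ and viewed, at most 18 in all, crops included, and the job is handed in when it is done.

```bash
ls; mkdir -p pics; python3 - <<'E'
from workcell import telemetry, camera, camera_params, boxes_of, spot_point, bot
import cv2
print(telemetry.get_obs()); print(bot.tcp_to_tips)
for c in ("top","scene"):
    im=camera(c); cv2.imwrite(f"pics/{c}0.png",im[:,:,::-1]); print(c,camera_params(c))
    for t in "flow_tray film_tray receiver_cup thinner_bottle film_applicator wedge_1 steel_cup paint_tin dropper_bottle".split():
        print(t,[( [round(float(v),3) for v in d["at"]],round(float(d["conf"]),2)) for d in spot_point(t,c)])
E
```

```text
pics
{'clock': 0.0, 'joint_pos': array([ 1.26800768e+00,  2.41390594e-01,  3.70979833e-03,  1.33518686e+00,
       -1.87348187e-06,  1.57079408e+00]), 'joint_vel': array([-1.19773636e-03, -3.43757629e-04, -3.46951384e-05, -2.37530960e-04,
        1.45746045e-03, -2.00507936e-03]), 'tau': array([-1.05045465e-04, -3.72322476e+01,  2.52406132e+01,  1.68596936e-02,
        1.43644647e-04,  1.02107347e-06]), 'eef_pos': array([0.14891663, 0.47669257, 0.25241858]), 'tool_rot': array([ 1.50815460e-01,  9.88561391e-01, -1.02395663e-03, -1.55270153e-04]), 'ft_force': array([ 0.12401303,  0.03742834, -0.42696522]), 'ft_torque': array([-0.01769236,  0.00648336, -0.02064478]), 'grasp_force': 0.0, 'grip_width': 0.08574336393936284}
0.022
top {'camera_matrix': array([[461.38641933,   0.        , 326.5172214 ],
       [  0.        , 461.38641933, 233.18183686],
       [  0.        ,   0.        ,   1.        ]]), 'eye': array([0.42396277, 0.13615059, 1.28865146]), 'attitude': array([-0.70138243,  0.70890089, -0.04721052,  0.05738789])}
flow_tray [([0.49, -0.116, 0.004], 0.89), ([0.551, 0.344, 0.0], 
[... 584 characters left out ...]
     [  0.        ,   0.        ,   1.        ]]), 'eye': array([ 0.21923778, -0.52866263,  0.91179299]), 'attitude': array([ 0.90627045, -0.23048916,  0.0965816 , -0.34091143])}
flow_tray [([0.484, -0.119, 0.003], 0.71)]
film_tray [([0.488, 0.116, -0.0], 0.59)]
receiver_cup [([0.585, -0.339, 0.0], 0.78)]
thinner_bottle [([0.678, 0.085, 0.002], 0.62)]
film_applicator []
wedge_1 [([0.427, 0.328, 0.001], 0.74), ([0.56, 0.337, -0.0], 0.73), ([0.543, 0.458, -0.003], 0.69), ([0.51, 0.604, 0.001], 0.56)]
steel_cup [([0.419, -0.315, -0.001], 0.98), ([0.585, -0.338, -0.002], 0.3)]
paint_tin [([0.77, -0.02, -0.002], 0.82), ([0.675, 0.085, 0.002], 0.48)]
dropper_bottle [([0.748, -0.213, 0.002], 0.58)]
```

View pics/top0.png

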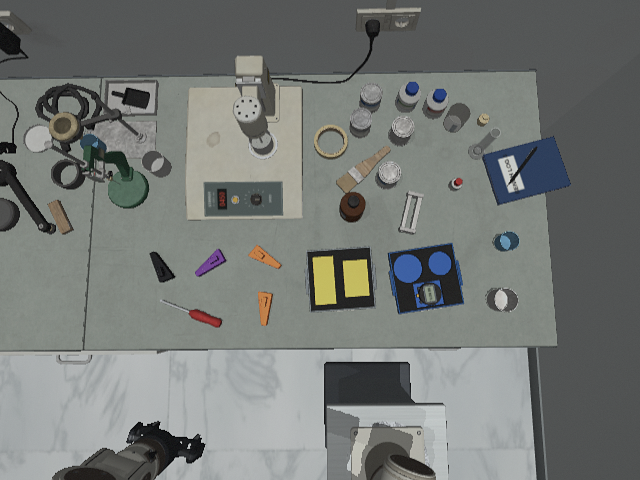

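View pics/scene0.png

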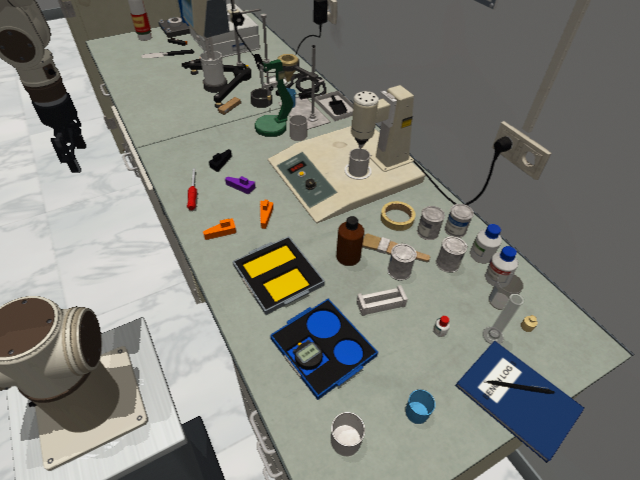

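The orange wedge candidates sit at (265,257) and (265,308) in the top view. The purple look-alike is at (210,262) and the black one at (162,266). I'll fit models to colour masks and check the result in one enlarged crop.

```bash
cat > h.py <<'E'
import numpy as np, cv2
from scipy.spatial.transform import Rotation as R
from scipy.optimize import minimize
from workcell import telemetry, camera, camera_params, boxes_of, cut_out, spot_point, bot, ticket
def proj(P,p):
    c=(np.asarray(P,float)-p["eye"])@R.from_quat(p["attitude"]).as_matrix()
    u=c@np.array(p["camera_matrix"]).T; return u[:,:2]/u[:,2:]
def back(uv,p,z):
    uv=np.atleast_2d(uv); d=np.c_[uv,np.ones(len(uv))]@np.linalg.inv(p["camera_matrix"]).T@R.from_quat(p["attitude"]).as_matrix().T
    return p["eye"]+d*((z-p["eye"][2])/d[:,2])[:,None]
def circ(r,x=0,y=0):
    a=np.linspace(0,2*np.pi,40); return np.c_[x+r*np.cos(a),y+r*np.sin(a)]
def rect(x0,x1,y0,y1): return np.array([[x0,y0],[x1,y0],[x1,y1],[x0,y1]])
def prism(poly,z0,z1): return np.vstack([np.c_[poly,np.full(len(poly),z)] for z in (z0,z1)])
WEDGE=[prism(np.array([[-.025,.016],[-.025,-.024],[.063,.002],[.063,.016]]),0,.024),prism(rect(-.013,.013,-.006,.006),.024,.042)]
APPL=[prism(rect(-.056,.056,-.022,.022),0,.034)]
CUP=[np.vstack([np.c_[circ(.0235),np.zeros(40)],np.c_[circ(.026),np.full(40,.055)]])]
CAP=[prism(circ(.015),.125,.143)]
FILMP=[(rect(-.066,.066,.016,.074)),(rect(-.05,.05,-.077,-.009))]
FLOWP=[circ(.040,.034,.043),circ(.033,.034,-.047)]
S=4
def fill(P,q,p,roi,out):
    x,y,t=q; c,s=np.cos(t),np.sin(t); P=np.c_[P[:,0]*c-P[:,1]*s+x,P[:,0]*s+P[:,1]*c+y,P[:,2]]
    uv=(proj(P,p)-roi[:2]+.5)*S-.5
    cv2.fillConvexPoly(out,cv2.convexHull(np.round(uv*16).astype(np.int32)),1,shift=4)
def render(parts,q,p,roi,pocket=False):
    w,h=(roi[2]-roi[0])*S,(roi[3]-roi[1])*S; o=np.zeros((h,w),np.uint8)
    for P in parts:
        if pocket:
            m=np.ones((h,w),np.uint8)
            for z in (.006,.016):
                k=np.zeros((h,w),np.uint8); fill(np.c_[P,np.full(len(P),z)],q,p,roi,k); m&=k
            o|=m
        else: fill(P,q,p,roi,o)
    return o
def fit(parts,mask,p,q0s,pocket=False,yaw=True):
    "mask: soft/bool image. Returns best (x,y,yaw), IoU"
    ys,xs=np.nonzero(mask>.5); roi=[max(xs.min()-12,0),max(ys.min()-12,0),xs.max()+13,ys.max()+13]
    m=mask[roi[1]:roi[3],roi[0]:roi[2]].astype(np.float32); roi[2]=roi[0]+m.shape[1]; roi[3]=roi[1]+m.shape[0]
    best=None
    for q0 in q0s:
        def cost(v):
            q=[q0[0]+v[0]/100,q0[1]+v[1]/100,q0[2]+(v[2]/5 if yaw else 0)]
            r=cv2.resize(render(parts,q,p,roi,pocket).astype(np.float32),m.shape[::-1],interpolation=cv2.INTER_AREA)
            return np.minimum(r,m).sum()/-np.maximum(r,m).sum()
        v=np.zeros(3)
        for k in (1,.4): 
            r=minimize(cost,v,method="Nelder-Mead",options=dict(initial_simplex=v+k*np.vstack([np.zeros(3),np.eye(3)]),xatol=.005,fatol=1e-5,maxiter=250)); v=r.x
        q=[q0[0]+v[0]/100,q0[1]+v[1]/100,q0[2]+v[2]/5*yaw]
        if best is None or -r.fun>best[1]: best=(q,-r.fun)
    return np.round(best[0],4),round(best[1],3)
def hsv(im,lo,hi): return cv2.inRange(cv2.cvtColor(im,cv2.COLOR_RGB2HSV),np.array(lo),np.array(hi))>0
def near(mask,P,p,rad):
    u=proj([P],p)[0]; yy,xx=np.mgrid[:480,:640]; return mask&(np.hypot(xx-u[0],yy-u[1])<rad)
E
cat > m1.py <<'E'
from h import *
for c in ("top","scene"):
    im=camera(c); p=camera_params(c); o=hsv(im,(5,150,90),(17,255,255)); f=1 if c=="top" else 1.0
    yaws=np.arange(0,6.28,.785)
    for w in ((.56,.337,.02),(.427,.325,.02)):
        m=near(o,w,p,32); print(c,"wedge",m.sum(),fit(WEDGE,m,p,[(w[0],w[1],a) for a in yaws]))
    m=near(hsv(im,(22,120,80),(34,255,255)),(.487,.115,.01),p,60); print("film",m.sum(),fit(FILMP,m,p,[(.487,.115,a) for a in (0,.1,-.1,3.14)],True))
    b=hsv(im,(100,120,60),(125,255,255)); m=np.zeros_like(b)
    n,l,st,_=cv2.connectedComponentsWithStats(b.astype(np.uint8))
    for y in (.043,-.047):
        u=np.round(proj([(.487+.034,-.117+y,.006)],p)[0]).astype(int); i=l[u[1],u[0]]; print("comp",i,st[i]); m|=(l==i)
    print("flow",m.sum(),fit(FLOWP,m,p,[(.487,-.117,a) for a in (0,.1,-.1)],True))
    d=cut_out("film_applicator",c); 
    if d: print("appl",d[0]["conf"],fit(APPL,d[0]["pixels"],p,[(.668,-.082,a) for a in (0,.4,-.4)]))
    d=cut_out("receiver_cup",c)
    if d: print("cup",d[0]["conf"],fit(CUP,d[0]["pixels"],p,[(.584,-.339,0)],yaw=False))
    if c=="top": cv2.imwrite("pics/wcrop.png",cv2.resize(im[220:340,140:300,::-1],None,fx=5,fy=5,interpolation=cv2.INTER_CUBIC))
E
python3 m1.py
```

```text
top wedge 287 (array([0.5564, 0.3385, 4.0171]), np.float64(0.865))
top wedge 300 (array([0.4287, 0.3261, 2.9575]), np.float64(0.801))
film 1918 (array([0.4876, 0.1176, 0.0583]), np.float64(0.964))
comp 15 [394 254  28  29 650]
comp 14 [428 251  24  24 439]
flow 1089 (array([ 0.4878, -0.116 ,  0.1432]), np.float64(0.962))
appl 0.92 (array([ 0.6702, -0.0824, -0.2727]), np.float64(0.739))
cup 0.85 (array([ 0.5833, -0.3372,  0.    ]), np.float64(0.954))
scene wedge 278 (array([0.5547, 0.3374, 4.0374]), np.float64(0.905))
scene wedge 413 (array([0.4278, 0.3237, 2.9809]), np.float64(0.907))
film 1632 (array([0.4872, 0.1149, 0.0591]), np.float64(0.943))
comp 11 [306 310  35  28 756]
comp 13 [333 340  30  25 599]
flow 1355 (array([ 0.4876, -0.118 ,  0.1437]), np.float64(0.954))
appl 0.94 (array([ 0.6701, -0.084 , -0.1955]), np.float64(0.793))
cup 0.59 (array([ 0.5848, -0.3393,  0.    ]), np.float64(0.96))
```

View pics/wcrop.png

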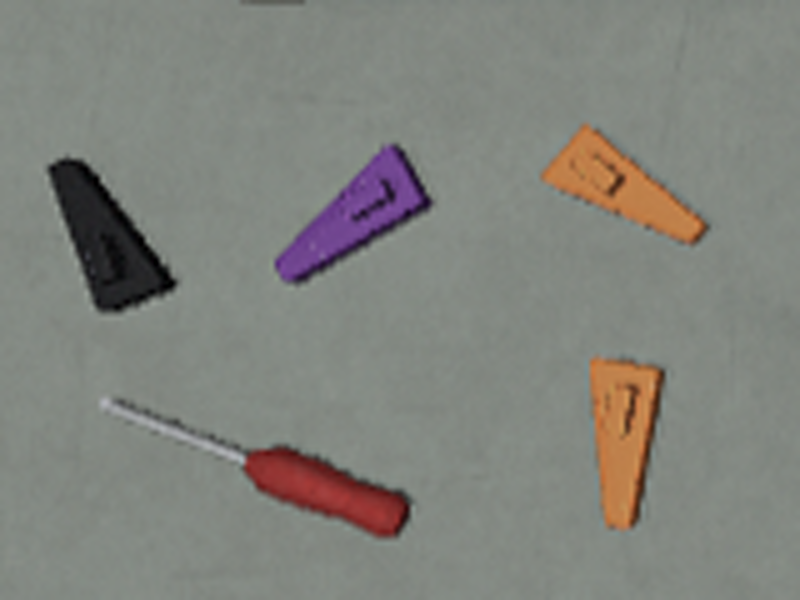

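The crop shows black at (110,235), purple at (355,215), and two orange wedges at (625,185) and (628,440). The orange ones match the description, so I'll use those and leave black and purple alone. The lower one will be the wedge on the -y side, the upper one on the +y side. Next is a move planner.

```bash
cat > plan.py <<'E'
import sys; from h import *
# plan.py x y z phi : phi = world angle of tool y (mod pi); prints legs in tool units
x,y,z,phi=map(float,sys.argv[1:5]); o=telemetry.get_obs(); M=R.from_quat(o["tool_rot"]).as_matrix()
d=M.T@(np.array([x,y,z])-o["eef_pos"])/.15
cur=np.arctan2(M[1,1],M[0,1]); opts=[((phi-cur+k*np.pi+np.pi)%(2*np.pi)-np.pi) for k in (0,1)]
n=int(np.ceil(abs(d).max()/.999)); print("clock",round(o["clock"],2),"pos",o["eef_pos"].round(4),"phi",round(cur,3),"j1,j6",o["joint_pos"][[0,5]].round(2),"F",o["ft_force"].round(1),"w",round(o["grip_width"],4))
print("delta",d.round(3),"legs",n,"each",(d/n).round(3),"turn",[round(-t/np.pi,3) for t in sorted(opts,key=abs)])
E
python3 plan.py .40 .325 .22 1.40
```

```text
clock 1.3 pos [0.1491 0.4773 0.2533] phi 1.268 j1,j6 [1.27 1.57] F [-0.6 -0.  -0.9] w 0.0856
delta [-1.899 -0.47   0.222] legs 2 each [-0.95  -0.235  0.111] turn [np.float64(-0.042), np.float64(0.958)]
```

```bash
python3 -m creep '1 -0.4 -0.1 0.05 0; 1 -0.8 -0.2 0.1 0; 1 -0.95 -0.235 0.11 0' && python3 -m creep '1 -0.4 -0.1 0.05 0; 1 -0.8 -0.2 0.1 -0.042; 1 -0.95 -0.235 0.11 -0.042; 1 -0.95 -0.235 0.11 -0.042; 1 -0.95 -0.235 0.11 -0.042'
cat > w.py <<'E'
from h import *
import sys
p=camera_params("wrist"); im=camera("wrist"); cv2.imwrite(sys.argv[1],im[:,:,::-1]); o=hsv(im,(5,130,70),(18,255,255))
for w in ((.5555,.338,4.02),(.428,.325,2.97)):
    m=near(o,(w[0],w[1],.02),p,220); 
    if m.sum()>500: 
        n,l,st,_=cv2.connectedComponentsWithStats(m.astype(np.uint8)); i=1+st[1:,4].argmax()
        print("wedge",st[i],fit(WEDGE,l==i,p,[w]))
E
python3 w.py pics/w1.png; python3 plan.py .428 .325 .1 1.40
```

```text
clock: 1.68
eef_pos: [0.2765, 0.3992, 0.2363]
tool_rot: [0.152, 0.988, -0.001, 0.0]
ft_force: [-0.6, 0.2, -0.3]
grip_width: 0.0849
grasp_force: 0.0
clock: 2.3
eef_pos: [0.3996, 0.3252, 0.2203]
tool_rot: [0.085, 0.996, 0.0, -0.0]
ft_force: [0.2, 0.5, -1.1]
grip_width: 0.0849
grasp_force: 0.0
wedge [ 299  324   89   55 2733] (array([0.5551, 0.3386, 3.9953]), np.float64(0.924))
wedge [ 299  324   89   55 2733] (array([0.428, 0.325, 2.97 ]), np.float64(0.0))
clock 2.35 pos [0.3993 0.3255 0.2204] phi 1.401 j1,j6 [0.68 0.85] F [ 0.3 -0.7  0.3] w 0.0853
delta [-0.189  0.029  0.803] legs 1 each [-0.189  0.029  0.803] turn [np.float64(0.0), np.float64(-1.0)]
```

View pics/w1.png

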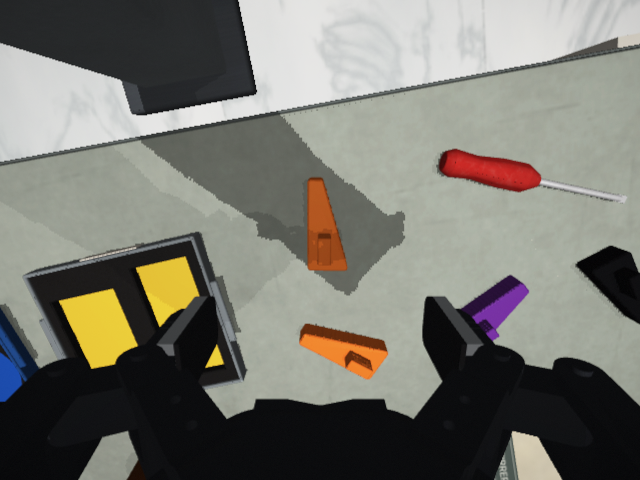

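The wrist view shows the near wedge in the arm's shadow at (325,230), the far one at (345,350), and purple at (495,305). I'll refit both separately.

```bash
cat > w.py <<'E'
from h import *
p=camera_params("wrist"); im=camera("wrist"); o=hsv(im,(4,120,40),(18,255,255))
n,l,st,ce=cv2.connectedComponentsWithStats(o.astype(np.uint8))
for i in range(1,n):
    if st[i,4]>1000:
        b=back(ce[i],p,.015)[0]
        for w in ((.5555,.338,4.02),(.428,.325,2.97)):
            if np.hypot(*(b[:2]-w[:2]))<.06: print("wedge",st[i],fit(WEDGE,l==i,p,[w]))
m=hsv(im,(22,120,60),(34,255,255)); print("film",m.sum(),fit(FILMP,m,p,[(.487,.115,.06)],True))
E
python3 w.py
```

```text
wedge [ 307  178   40   93 2664] (array([0.4255, 0.3246, 2.965 ]), np.float64(0.977))
wedge [ 299  324   89   55 2749] (array([0.5545, 0.3381, 3.9935]), np.float64(0.929))
film 6811 (array([0.485 , 0.1172, 0.0559]), np.float64(0.65))
```

```bash
python3 plan.py .4265 .3247 .049 1.396
```

```text
clock 2.4 pos [0.3992 0.3257 0.2205] phi 1.402 j1,j6 [0.68 0.85] F [ 0.1  0.  -0.1] w 0.0852
delta [-0.181  0.024  1.143] legs 2 each [-0.09   0.012  0.572] turn [np.float64(0.002), np.float64(-0.998)]
```

```bash
python3 -m creep '1 -0.181 0.024 0.4 0; 1 -0.181 0.024 0.8 0; 1 -0.181 0.024 0.8 0' && python3 -m creep '1 0 0 0.2 0; 1 0 0 0.343 0; 1 0 0 0.343 0; 0 0 0 0.343 0; 0 0 0 0.343 0; 0 0 0 0.343 0; 0 0 0 0.343 0; 0 0 0 0.343 0'
```

```text
clock: 2.78
eef_pos: [0.4231, 0.3219, 0.0958]
tool_rot: [0.085, 0.996, -0.004, -0.004]
ft_force: [-0.8, -0.1, 0.3]
grip_width: 0.0852
grasp_force: 0.0
clock: 3.78
eef_pos: [0.4278, 0.3242, 0.0494]
tool_rot: [0.085, 0.996, 0.0, 0.0]
ft_force: [-0.2, -0.2, 3.7]
grip_width: 0.0101
grasp_force: 60.3
```

```bash
python3 -m creep '0 0 0 -0.4 0; 0 0 0 -0.75 0; 0 0 0 -0.75 0' ; python3 plan.py .5105 .060 .15 1.629
```

```text
clock: 4.15
eef_pos: [0.4301, 0.3258, 0.166]
tool_rot: [0.085, 0.996, 0.003, 0.004]
ft_force: [-0.4, 0.3, -1.1]
grip_width: 0.01
grasp_force: 59.7
clock 4.15 pos [0.4301 0.3258 0.166 ] phi 1.4 j1,j6 [0.65 0.82] F [-0.4  0.3 -1.1] w 0.01
delta [-0.829 -1.655  0.101] legs 2 each [-0.415 -0.828  0.05 ] turn [np.float64(-0.073), np.float64(0.927)]
```

```bash
python3 -m creep '0 -0.2 -0.4 0 0; 0 -0.4 -0.8 0 0; 0 -0.42 -0.83 0 0' && python3 -m creep '0 -0.2 -0.4 0 -0.04; 0 -0.4 -0.8 0 -0.073; 0 -0.42 -0.83 0.05 -0.073; 0 -0.42 -0.83 0.05 -0.073; 0 -0.42 -0.83 0.05 -0.073'
cat > v.py <<'E'
import sys; from h import *
im=camera("wrist"); p=camera_params("wrist"); cv2.imwrite(sys.argv[1],im[:,:,::-1])
o=hsv(im,(22,120,60),(34,255,255)); print(o.sum(),fit(FILMP,o,p,[(.4874,.1163,.058)],True))
E
python3 v.py pics/w2.png; python3 plan.py .511 .060 .1 1.629
```

```text
clock: 4.53
eef_pos: [0.4679, 0.1871, 0.1599]
tool_rot: [0.088, 0.996, -0.001, -0.001]
ft_force: [-0.2, -0.6, -0.7]
grip_width: 0.0105
grasp_force: 59.7
clock: 5.15
eef_pos: [0.5086, 0.0585, 0.1533]
tool_rot: [-0.03, 1.0, 0.0, -0.001]
ft_force: [0.4, 0.3, -0.3]
grip_width: 0.0104
grasp_force: 59.7
19278 (array([0.4857, 0.1175, 0.0595]), np.float64(0.804))
clock 5.2 pos [0.5088 0.0587 0.1536] phi 1.631 j1,j6 [0.11 0.05] F [-0.4  0.2 -1.3] w 0.0104
delta [-0.015  0.008  0.357] legs 1 each [-0.015  0.008  0.357] turn [np.float64(0.001), np.float64(-0.999)]
```

View pics/w2.png

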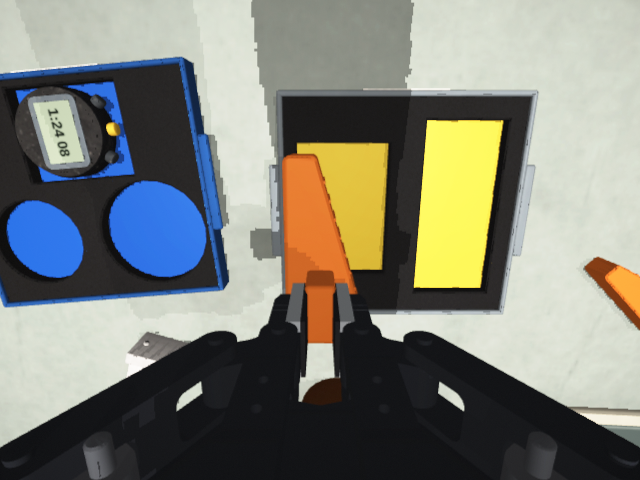

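The wedge is held straight with its slope towards +y. The wedge pocket is at (345,205) and the whole applicator pocket is visible at (460,205). I'll fit the tray from that one pocket, and fit the held wedge too.

```bash
cat > v2.py <<'E'
from h import *
im=camera("wrist"); p=camera_params("wrist"); o=telemetry.get_obs()
m=hsv(im,(22,120,60),(34,255,255)); m[:,:400]=False
print("film",fit(FILMP[:1],m,p,[(.4874,.1163,.058)],True))
b=hsv(im,(100,120,60),(125,255,255)); n,l,st,_=cv2.connectedComponentsWithStats(b.astype(np.uint8))
m=(l==l[240,155])|(l==l[240,45]); print("flow",m.sum(),fit(FLOWP,m,p,[(.4876,-.117,.1435)],True))
E
python3 v2.py
```

```text
film (array([0.4859, 0.1168, 0.0604]), np.float64(0.974))
flow 11983 (array([ 0.4867, -0.1162,  0.148 ]), np.float64(0.974))
```

```bash
python3 -m creep '0 -0.01 0.01 0.3 0; 0 -0.01 0.01 0.5 0; 0 -0.01 0.01 0.6 0; 0 -0.01 0.01 0.64 0; 0 -0.01 0.01 0.64 0; 0.4 -0.01 0.01 0.64 0; 0.4 -0.01 0.01 0.64 0; 0.4 -0.01 0.01 0.5 0; 0.7 -0.01 0.01 0.2 0; 1 -0.01 0.01 -0.2 0; 1 -0.01 0.01 -0.3 0; 1 -0.01 0.01 -0.3 0'; python3 plan.py .52 .34 .2 -0.686
```

```text
clock: 6.75
eef_pos: [0.5116, 0.0587, 0.2003]
tool_rot: [-0.029, 1.0, 0.0, 0.002]
ft_force: [0.5, 0.6, 0.0]
grip_width: 0.0857
grasp_force: 0.0
clock 6.75 pos [0.5116 0.0587 0.2003] phi 1.629 j1,j6 [0.11 0.06] F [0.5 0.6 0. ] w 0.0857
delta [-0.165  1.869  0.003] legs 2 each [-0.083  0.934  0.002] turn [np.float64(-0.263), np.float64(0.737)]
```

```bash
python3 -m creep '1 -0.05 0.4 0 0; 1 -0.08 0.8 0 0; 1 -0.12 0.93 0 0' && python3 -m creep '1 -0.08 0.4 0 0.06; 1 -0.16 0.8 0 0.12; 1 -0.2 0.93 0 0.18; 1 -0.2 0.93 0 0.24; 1 -0.2 0.93 0 0.3; 1 -0.2 0.93 0 0.36; 1 -0.2 0.93 0 0.42; 1 -0.2 0.93 0 0.48; 1 -0.2 0.93 0 0.54; 1 -0.2 0.93 0 0.6; 1 -0.2 0.93 0 0.66; 1 -0.2 0.93 0 0.72' && python3 -m creep '1 0 0 0 0.02; 1 0 0 0 0.02'; python3 w.py; python3 plan.py .5548 .3383 .049 -.705
```

```text
clock: 7.12
eef_pos: [0.519, 0.2014, 0.1963]
tool_rot: [-0.031, 1.0, -0.0, -0.002]
ft_force: [0.5, -0.1, -0.2]
grip_width: 0.0856
grasp_force: 0.0
clock: 8.62
eef_pos: [0.5419, 0.3387, 0.1965]
tool_rot: [0.89, 0.455, -0.002, 0.0]
ft_force: [-0.4, -0.2, -0.5]
grip_width: 0.0853
grasp_force: 0.0
clock: 8.88
eef_pos: [0.5419, 0.3389, 0.1968]
tool_rot: [0.903, 0.43, -0.002, 0.0]
ft_force: [0.6, -0.3, 0.8]
grip_width: 0.0855
grasp_force: 0.0
wedge [ 306  182   46  101 3162] (array([0.5545, 0.338 , 4.0145]), np.float64(0.968))
film 4281 (array([0.4774, 0.1175, 0.0242]), np.float64(0.62))
clock 8.93 pos [0.542  0.3391 0.1972] phi -0.681 j1,j6 [0.56 2.81] F [-0.2  0.5 -0.6] w 0.0855
delta [0.052 0.07  0.988] legs 1 each [0.052 0.07  0.988] turn [np.float64(0.008), np.float64(-0.992)]
```

```bash
python3 -m creep '1 0.05 0.068 0.35 0.006; 1 0.05 0.068 0.7 0.006; 1 0.05 0.068 0.9 0.006; 1 0.05 0.068 0.985 0.006; 1 0.05 0.068 0.985 0.006; 0 0.05 0.068 0.985 0.006; 0 0.05 0.068 0.985 0.006; 0 0.05 0.068 0.985 0.006; 0 0.05 0.068 0.985 0.006; 0 0.05 0.068 0.985 0.006' ; python3 -m creep '0 0 0 -0.4 0; 0 0 0 -0.75 0; 0 0 0 -0.75 0'; python3 plan.py .467 .0885 .16 1.630
```

```text
clock: 10.18
eef_pos: [0.5553, 0.3396, 0.0518]
tool_rot: [0.907, 0.422, 0.001, -0.0]
ft_force: [0.5, -1.0, 3.3]
grip_width: 0.0101
grasp_force: 60.3
clock: 10.55
eef_pos: [0.5578, 0.3412, 0.1696]
tool_rot: [0.907, 0.422, 0.006, -0.001]
ft_force: [-0.6, 0.4, -1.0]
grip_width: 0.0097
grasp_force: 59.9
clock 10.55 pos [0.5578 0.3412 0.1696] phi -0.7 j1,j6 [0.55 2.82] F [-0.6  0.4 -1. ] w 0.0097
delta [-1.679  0.622  0.048] legs 2 each [-0.84   0.311  0.024] turn [np.float64(0.258), np.float64(-0.742)]
```

```bash
python3 -m creep '0 -0.37 0.14 0 0; 0 -0.75 0.28 0 0; 0 -0.84 0.31 0 0' && python3 -m creep '0 -0.37 0.14 0 -0.06; 0 -0.75 0.28 0 -0.12; 0 -0.84 0.31 0 -0.18; 0 -0.84 0.31 0 -0.24; 0 -0.84 0.31 0 -0.3; 0 -0.84 0.31 0 -0.36; 0 -0.84 0.31 0 -0.42; 0 -0.84 0.31 0 -0.48; 0 -0.84 0.31 0 -0.54; 0 -0.84 0.31 0 -0.6; 0 -0.84 0.31 0 -0.66; 0 -0.84 0.31 0 -0.72' && python3 -m creep '0 0 0 0 -0.022; 0 0 0 0 -0.022'; python3 plan.py .4677 .0866 .0595 1.630; python3 - <<'E'
from h import *
im=camera("wrist"); cv2.imwrite("pics/w3.png",im[:,:,::-1])
E
```

```text
clock: 10.92
eef_pos: [0.5064, 0.2095, 0.1617]
tool_rot: [0.907, 0.42, -0.003, 0.0]
ft_force: [0.2, 0.3, -1.5]
grip_width: 0.01
grasp_force: 59.9
clock: 12.42
eef_pos: [0.4638, 0.0873, 0.1628]
tool_rot: [0.011, 1.0, 0.0, -0.001]
ft_force: [-0.2, -0.2, -1.3]
grip_width: 0.0105
grasp_force: 59.9
clock: 12.68
eef_pos: [0.4637, 0.0872, 0.1629]
tool_rot: [-0.02, 1.0, 0.0, -0.0]
ft_force: [0.0, 0.1, -1.4]
grip_width: 0.0104
grasp_force: 59.9
clock 12.68 pos [0.4637 0.0872 0.1629] phi 1.61 j1,j6 [0.19 0.15] F [ 0.   0.1 -1.4] w 0.0104
delta [-0.027 -0.005  0.689] legs 1 each [-0.027 -0.005  0.689] turn [np.float64(-0.006), np.float64(0.994)]
```

View pics/w3.png

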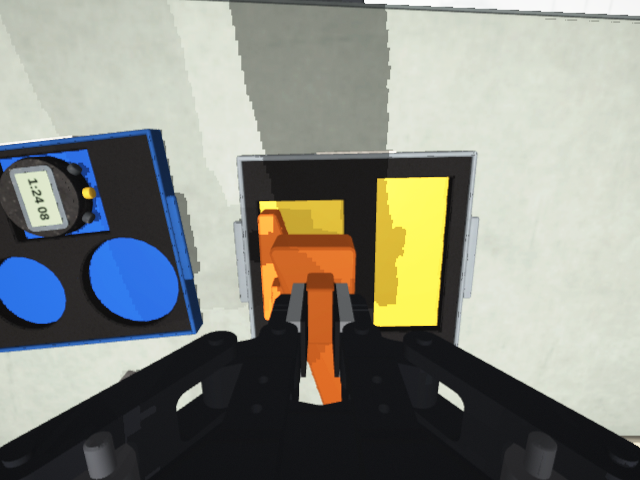

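The first wedge lies in the pocket at (270,265). The second is held the right way round, with its thick end towards the robot. Lowering now.

```bash
python3 -m creep '0 -0.025 0 0.3 -0.006; 0 -0.025 0 0.5 -0.006; 0 -0.025 0 0.6 -0.006; 0 -0.025 0 0.65 -0.006; 0 -0.025 0 0.685 -0.006; 0 -0.025 0 0.685 -0.006'; python3 -m creep '0.35 0 0 0 0; 0.35 0 0 0 0; 0.4 0 0 -0.1 0; 0.7 0 0 -0.3 0; 1 0 0 -0.7 0; 1 0 0 -0.9 0; 1 0 0 -0.9 0'; python3 plan.py .64 -.07 .2 1.4; python3 - <<'E'
from h import *
im=camera("wrist"); cv2.imwrite("pics/w4.png",im[:,:,::-1])
E
```

```text
clock: 13.48
eef_pos: [0.4677, 0.087, 0.061]
tool_rot: [-0.029, 1.0, 0.0, 0.0]
ft_force: [-0.3, 0.5, -0.7]
grip_width: 0.0101
grasp_force: 59.9
clock: 14.35
eef_pos: [0.4696, 0.0873, 0.1992]
tool_rot: [-0.029, 1.0, 0.001, 0.004]
ft_force: [0.5, 0.8, -0.2]
grip_width: 0.0853
grasp_force: 0.0
clock 14.35 pos [0.4696 0.0873 0.1992] phi 1.629 j1,j6 [0.18 0.13] F [ 0.5  0.8 -0.2] w 0.0853
delta [-1.072e+00 -1.114e+00  1.000e-03] legs 2 each [-0.536 -0.557  0.001] turn [np.float64(0.073), np.float64(-0.927)]
```

View pics/w4.png

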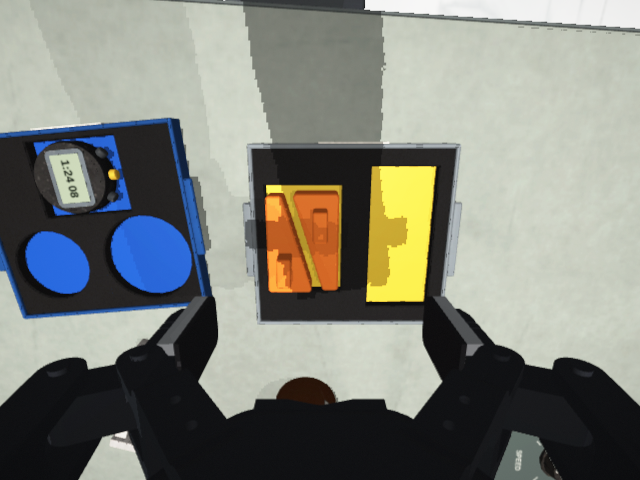

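Both wedges are nested flat, at (280,245) and (320,240). Next is the applicator.

```bash
python3 -m creep '1 -0.25 -0.28 0 0; 1 -0.5 -0.55 0 0; 1 -0.54 -0.56 0 0' && python3 -m creep '1 -0.25 -0.28 0 0.04; 1 -0.5 -0.55 0 0.09; 1 -0.53 -0.555 0 0.09; 1 -0.53 -0.555 0 0.09; 1 -0.53 -0.555 0 0.09'
cat > a.py <<'E'
from h import *
p=camera_params("wrist"); im=camera("wrist"); cv2.imwrite("pics/w5.png",im[:,:,::-1])
d=cut_out("film_applicator","wrist")
for e in d[:2]: print(e["conf"],e["pixels"].sum(),fit(APPL,e["pixels"],p,[(.67,-.083,a) for a in (-.3,-.1)]))
m=d[0]["pixels"].astype(np.uint8); r=cv2.minAreaRect(cv2.findNonZero(m)); print(r)
c=back(cv2.boxPoints(r),p,.03); print(c.round(4))
E
python3 a.py; python3 plan.py .67 -.083 .2 1.34
```

```text
clock: 14.78
eef_pos: [0.5543, 0.0054, 0.1935]
tool_rot: [-0.027, 1.0, -0.0, -0.001]
ft_force: [-1.3, 0.7, 0.3]
grip_width: 0.0854
grasp_force: 0.0
clock: 15.4
eef_pos: [0.6364, -0.0692, 0.1955]
tool_rot: [0.111, 0.994, 0.0, -0.001]
ft_force: [-0.1, 0.2, 0.6]
grip_width: 0.0856
grasp_force: 0.0
0.59 4363 (array([ 0.669 , -0.0822, -0.2545]), np.float64(0.66))
((314.52252197265625, 260.752685546875), (51.18988800048828, 128.78089904785156), 1.0322448015213013)
[[ 0.7199 -0.1181  0.03  ]
 [ 0.6049 -0.0874  0.03  ]
 [ 0.6149 -0.0462  0.03  ]
 [ 0.7311 -0.0723  0.03  ]]
clock 15.5 pos [ 0.6368 -0.0694  0.1962] phi 1.349 j1,j6 [-0.11  0.11] F [ 0.  -0.6  0.9] w 0.0855
delta [-0.236 -0.04  -0.025] legs 1 each [-0.236 -0.04  -0.025] turn [np.float64(0.003), np.float64(-0.997)]
```

View pics/w5.png

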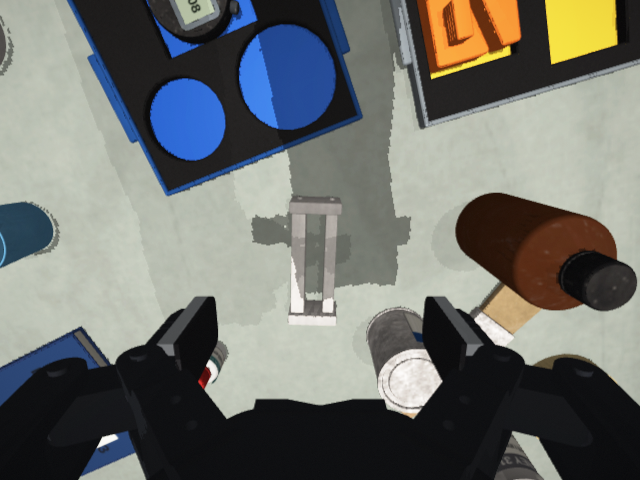

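```bash
python3 - <<'E'
from h import *
p=camera_params("wrist"); im=camera("wrist"); d=cut_out("film_applicator","wrist"); m=d[0]["pixels"].astype(np.uint8)
k=np.zeros((480,640),np.uint8); cv2.fillConvexPoly(k,cv2.convexHull(cv2.findNonZero(m)),1)
print(fit(APPL,k>0,p,[(.669,-.082,-.25),(.669,-.082,-.2)]))
E
python3 plan.py .669 -.0822 .035 1.325
```

```text
(array([ 0.6688, -0.0829, -0.2573]), np.float64(0.984))
clock 15.6 pos [ 0.6371 -0.0697  0.1964] phi 1.348 j1,j6 [-0.11  0.11] F [-0.4  0.2 -0.2] w 0.0855
delta [-0.225 -0.034  1.076] legs 2 each [-0.113 -0.017  0.538] turn [np.float64(0.007), np.float64(-0.993)]
```

```bash
python3 -m creep '1 -0.22 -0.035 0.3 0.011; 1 -0.22 -0.035 0.6 0.011; 1 -0.22 -0.035 0.8 0.011; 1 -0.22 -0.035 0.8 0.011'; python3 -m creep '1 0 0 0.2 0; 1 0 0 0.275 0; 1 0 0 0.275 0; 0 0 0 0.275 0; 0 0 0 0.275 0; 0 0 0 0.275 0; 0 0 0 0.275 0'; python3 -m creep '0 0 0 -0.2 0;0 0 0 -0.4 0; 0 0 0 -0.75 0; 0 0 0 -0.75 0';  python3 plan.py .484 .1615 .15 1.63
```

```text
clock: 16.1
eef_pos: [0.6659, -0.0824, 0.0728]
tool_rot: [0.129, 0.992, -0.0, -0.003]
ft_force: [0.5, 0.2, -0.1]
grip_width: 0.0855
grasp_force: 0.0
clock: 16.98
eef_pos: [0.6695, -0.0831, 0.036]
tool_rot: [0.129, 0.992, 0.0, 0.001]
ft_force: [-0.0, 0.0, 5.5]
grip_width: 0.0378
grasp_force: 62.7
clock: 17.48
eef_pos: [0.6714, -0.0835, 0.1518]
tool_rot: [0.129, 0.992, -0.0, 0.005]
ft_force: [0.6, 0.3, -3.6]
grip_width: 0.0375
grasp_force: 61.8
clock 17.48 pos [ 0.6714 -0.0835  0.1518] phi 1.312 j1,j6 [-0.12  0.13] F [ 0.6  0.3 -3.6] w 0.0375
delta [ 1.626e+00  1.260e+00 -1.000e-03] legs 2 each [ 0.813  0.63  -0.001] turn [np.float64(-0.101), np.float64(0.899)]
```

```bash
python3 -m creep '0 0.35 0.1 0 0; 0 0.7 0.2 0 0; 0 0.98 0.3 0 0; 0 0.98 0.3 0 0' && python3 -m creep '0 0.3 0.3 0 -0.03; 0 0.5 0.6 0 -0.06; 0 0.646 0.96 0 -0.1; 0 0.646 0.96 0 -0.101; 0 0.646 0.96 0 -0.101; 0 0.646 0.96 0 -0.101';  python3 plan.py .484 .1615 .0435 1.63; python3 - <<'E'
from h import *
im=camera("wrist"); cv2.imwrite("pics/w6.png",im[:,:,::-1])
E
```

```text
clock: 17.98
eef_pos: [0.5325, -0.0004, 0.1444]
tool_rot: [0.128, 0.992, -0.0, -0.004]
ft_force: [0.0, -0.3, -4.4]
grip_width: 0.0378
grasp_force: 61.7
clock: 18.73
eef_pos: [0.4812, 0.1608, 0.1464]
tool_rot: [-0.028, 1.0, -0.0, -0.001]
ft_force: [0.3, -0.1, -3.8]
grip_width: 0.0373
grasp_force: 62.2
clock 18.73 pos [0.4812 0.1608 0.1464] phi 1.627 j1,j6 [0.32 0.27] F [ 0.3 -0.1 -3.8] w 0.0373
delta [-0.019  0.004  0.686] legs 1 each [-0.019  0.004  0.686] turn [np.float64(-0.001), np.float64(0.999)]
```

View pics/w6.png

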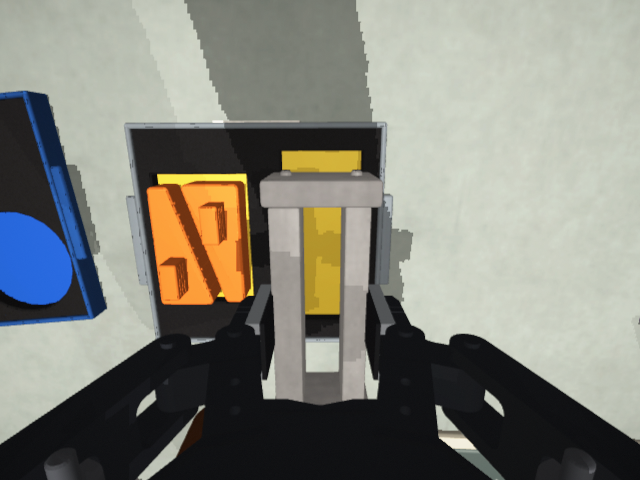

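The applicator is held squarely over its pocket, which shows at (320,235). Lowering now, and I'll only part-open to release.

```bash
python3 -m creep '0 -0.018 0.004 0.3 0; 0 -0.018 0.004 0.5 0; 0 -0.018 0.004 0.6 0; 0 -0.018 0.004 0.65 0; 0 -0.018 0.004 0.68 0; 0 -0.018 0.004 0.68 0'; python3 -m creep '0.58 0 0 0 0; 0.58 0 0 0 0; 0.58 0 0 -0.1 0; 0.6 0 0 -0.4 0; 1 0 0 -0.8 0; 1 0 0 -0.95 0; 1 0 0 -0.95 0'; python3 plan.py .57 -.335 .2 1.571; python3 - <<'E'
from h import *
im=camera("top"); p=camera_params("top"); u=proj([(.487,0,.02)],p)[0].astype(int); cv2.imwrite("pics/t2.png",cv2.resize(im[u[1]-60:u[1]+60,u[0]-80:u[0]+80,::-1],None,fx=5,fy=5,interpolation=cv2.INTER_CUBIC))
E
```

```text
clock: 19.52
eef_pos: [0.4843, 0.1629, 0.0457]
tool_rot: [-0.029, 1.0, 0.0, 0.001]
ft_force: [-0.8, 0.1, -3.5]
grip_width: 0.0374
grasp_force: 62.1
clock: 20.4
eef_pos: [0.4856, 0.1634, 0.1913]
tool_rot: [-0.029, 1.0, 0.001, 0.004]
ft_force: [0.7, 0.1, -0.1]
grip_width: 0.0852
grasp_force: 0.0
clock 20.4 pos [0.4856 0.1634 0.1913] phi 1.63 j1,j6 [0.32 0.27] F [ 0.7  0.1 -0.1] w 0.0852
delta [-0.367 -3.35  -0.062] legs 4 each [-0.092 -0.837 -0.015] turn [np.float64(0.019), np.float64(-0.981)]
```

```bash
for i in 1 2 3; do python3 -m creep '1 -0.03 -0.4 -0.01 0; 1 -0.07 -0.8 -0.02 0; 1 -0.09 -0.84 -0.02 0' | head -2; done; python3 -m creep '1 -0.03 -0.4 0 0; 1 -0.07 -0.8 0 0.02; 1 -0.09 -0.84 0 0.02; 1 -0.09 -0.84 0 0.02; 1 -0.09 -0.84 0 0.02'
cat > c.py <<'E'
from h import *
p=camera_params("wrist"); im=camera("wrist"); cv2.imwrite("pics/w7.png",im[:,:,::-1])
for e in cut_out("receiver_cup","wrist")[:1]: print(e["conf"],e["pixels"].sum(),fit(CUP,e["pixels"],p,[(.584,-.338,0)],yaw=False))
m=hsv(im,(95,80,40),(112,255,255)); n,l,st,ce=cv2.connectedComponentsWithStats(m.astype(np.uint8))
for i in range(1,n):
    if st[i,4]>800: print(st[i],back(ce[i],p,.03).round(3))
E
python3 c.py; python3 plan.py .584 -.338 .055 1.571
```

```text
clock: 20.82
eef_pos: [0.5039, 0.0345, 0.1893]
clock: 21.2
eef_pos: [0.5253, -0.0898, 0.1924]
clock: 21.58
eef_pos: [0.5465, -0.214, 0.1953]
clock: 22.2
eef_pos: [0.5675, -0.3347, 0.1963]
tool_rot: [0.001, 1.0, 0.001, -0.001]
ft_force: [0.9, -0.5, 0.9]
grip_width: 0.0853
grasp_force: 0.0
0.9 3645 (array([ 0.5826, -0.3377,  0.    ]), np.float64(0.982))
[ 464    3  176  237 4497] [[ 0.484 -0.189  0.03 ]]
[ 536   29   88   92 1371] [[ 0.455 -0.15   0.03 ]]
[ 583  112   57   94 4240] [[ 0.513 -0.096  0.03 ]]
[ 486  137   72   76 4205] [[ 0.524 -0.17   0.03 ]]
[ 284  211   65   72 3569] [[ 0.586 -0.338  0.03 ]]
[ 198  337  144   82 5583] [[ 0.717 -0.381  0.03 ]]
clock 22.3 pos [ 0.5675 -0.3352  0.1969] phi 1.569 j1,j6 [-0.53 -0.53] F [ 0.7 -0.2  0.2] w 0.0851
delta [-0.11  -0.019  0.946] legs 1 each [-0.11  -0.019  0.946] turn [np.float64(-0.001), np.float64(0.999)]
```

View pics/w7.png

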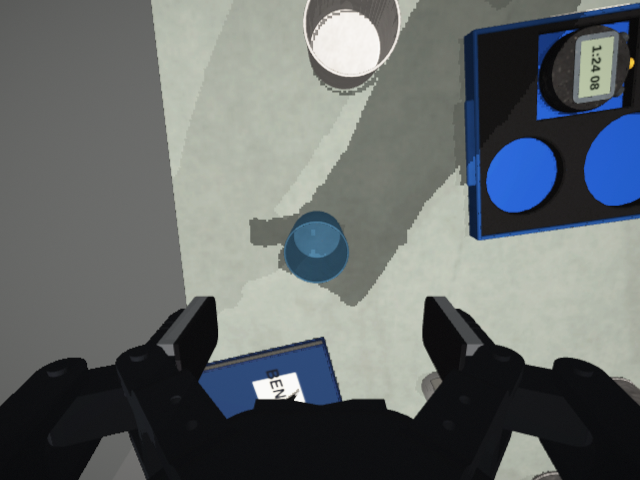

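View pics/t2.png

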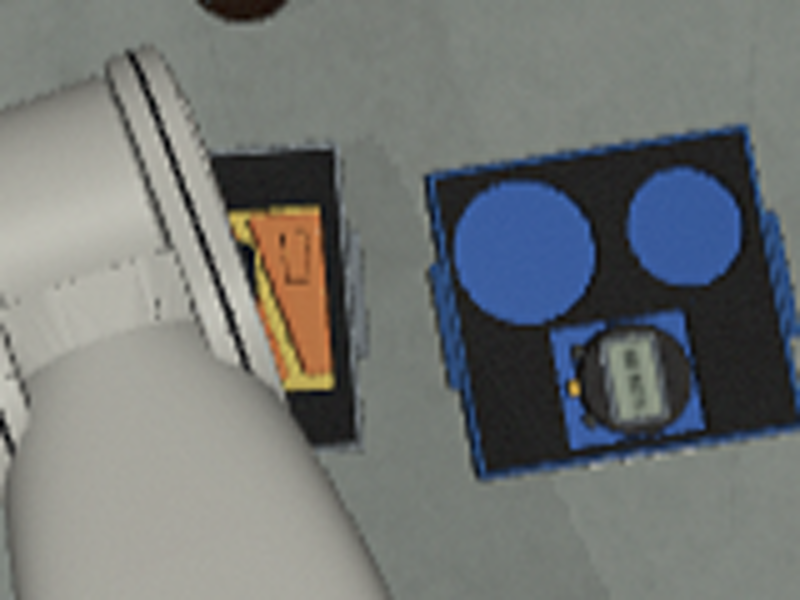

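The wrist view shows the blue cup at (317,247), the steel cup at (350,40), and clear room for the fingers. In the top view the arm hides the applicator, so I'll check that later.

```bash
python3 -m creep '1 -0.105 -0.017 0.2 0; 1 -0.105 -0.017 0.4 0; 1 -0.105 -0.017 0.6 0; 1 -0.105 -0.017 0.8 0; 1 -0.105 -0.017 0.95 0; 1 -0.105 -0.017 0.95 0; 1 -0.105 -0.017 0.95 0; 0 -0.105 -0.017 0.95 0; 0 -0.105 -0.017 0.95 0; 0 -0.105 -0.017 0.95 0; 0 -0.105 -0.017 0.95 0'; python3 -m creep '0 0 0 -0.2 0;0 0 0 -0.4 0; 0 0 0 -0.6 0; 0 0 0 -0.6 0';  python3 plan.py .5271 -.1577 .145 1.571
```

```text
clock: 23.68
eef_pos: [0.5838, -0.34, 0.0558]
tool_rot: [0.002, 1.0, -0.0, 0.001]
ft_force: [-0.7, 0.9, 6.1]
grip_width: 0.0491
grasp_force: 62.0
clock: 24.18
eef_pos: [0.5846, -0.341, 0.1475]
tool_rot: [0.002, 1.0, -0.002, 0.003]
ft_force: [0.8, -0.7, -0.7]
grip_width: 0.0493
grasp_force: 62.2
clock 24.18 pos [ 0.5846 -0.341   0.1475] phi 1.566 j1,j6 [-0.53 -0.52] F [ 0.8 -0.7 -0.7] w 0.0493
delta [0.389 1.22  0.01 ] legs 2 each [0.195 0.61  0.005] turn [np.float64(-0.001), np.float64(0.999)]
```

```bash
python3 -m creep '0 0.09 0.3 0 0; 0 0.15 0.5 0 0; 0 0.19 0.61 0 0; 0 0.19 0.61 0 0' && python3 -m creep '0 0.09 0.3 0 0; 0 0.15 0.5 0 0; 0 0.19 0.61 0 0; 0 0.19 0.61 0 0; 0 0.19 0.61 0 0';  python3 plan.py .5275 -.158 .0635 1.571;  python3 - <<'E'
from h import *
im=camera("wrist"); cv2.imwrite("pics/w8.png",im[:,:,::-1])
E
```

```text
clock: 24.68
eef_pos: [0.5539, -0.2469, 0.1429]
tool_rot: [0.001, 1.0, 0.0, -0.001]
ft_force: [0.7, -0.9, -0.2]
grip_width: 0.0492
grasp_force: 62.3
clock: 25.3
eef_pos: [0.5274, -0.1577, 0.1441]
tool_rot: [0.003, 1.0, -0.0, 0.0]
ft_force: [0.0, 0.1, -0.3]
grip_width: 0.0491
grasp_force: 62.3
clock 25.3 pos [ 0.5274 -0.1577  0.1441] phi 1.566 j1,j6 [-0.29 -0.29] F [ 0.   0.1 -0.3] w 0.0491
delta [-0.    -0.001  0.537] legs 1 each [-0.    -0.001  0.537] turn [np.float64(-0.002), np.float64(0.998)]
```

View pics/w8.png

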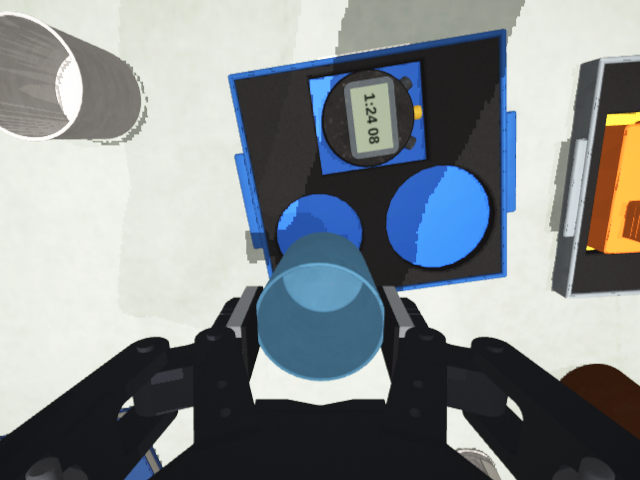

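The cup is upright in the jaws at (320,310), lined up with the small pocket at (320,225). I'll lower it and release.

```bash
python3 -m creep '0 0 0 0.2 0; 0 0 0 0.4 0; 0 0 0 0.48 0; 0 0 0 0.53 0; 0 0 0 0.535 0; 0 0 0 0.535 0; 0.75 0 0 0.535 0; 0.85 0 0 0.535 0; 0.85 0 0 0.4 0; 1 0 0 0 0; 1 0 0 -0.35 0; 1 0 0 -0.35 0'; python3 plan.py .655 .075 .24 1.571
```

```text
clock: 26.85
eef_pos: [0.53, -0.1575, 0.2023]
tool_rot: [0.002, 1.0, -0.002, 0.006]
ft_force: [-0.7, -0.1, -0.5]
grip_width: 0.085
grasp_force: 0.0
clock 26.85 pos [ 0.53   -0.1575  0.2023] phi 1.567 j1,j6 [-0.29 -0.28] F [-0.7 -0.1 -0.5] w 0.085
delta [-0.83   1.552 -0.247] legs 2 each [-0.415  0.776 -0.123] turn [np.float64(-0.001), np.float64(0.999)]
```

```bash
python3 -m creep '1 -0.1 0.2 -0.15 0; 1 -0.25 0.5 -0.2 0; 1 -0.38 0.776 -0.2 0; 1 -0.38 0.776 -0.2 0' && python3 -m creep '1 -0.15 0.3 -0.1 0; 1 -0.3 0.6 -0.2 0; 1 -0.38 0.776 -0.2 0; 1 -0.38 0.776 -0.2 0; 1 -0.38 0.776 -0.2 0'
cat > b.py <<'E'
from h import *
p=camera_params("wrist"); im=camera("wrist"); cv2.imwrite("pics/w9.png",im[:,:,::-1])
print([(e["at"],e["conf"]) for e in spot_point("thinner_bottle","wrist")])
B=[prism(circ(.033),0,.1),prism(circ(.015),.125,.143),np.vstack([np.c_[circ(.033),np.full(40,.1)],np.c_[circ(.014),np.full(40,.125)]])]
for c in ("wrist","top","scene"):
    p=camera_params(c); camera(c)
    for e in cut_out("thinner_bottle",c)[:1]: print(c,e["conf"],e["pixels"].sum(),fit(B,e["pixels"],p,[(.678,.084,0)],yaw=False))
E
python3 b.py; python3 plan.py .678 .084 .134 1.571
```

```text
clock: 27.35
eef_pos: [0.5848, -0.0375, 0.2253]
tool_rot: [-0.0, 1.0, 0.0, -0.001]
ft_force: [-0.2, -1.5, 0.6]
grip_width: 0.0857
grasp_force: 0.0
clock: 27.98
eef_pos: [0.641, 0.0745, 0.2556]
tool_rot: [0.003, 1.0, -0.0, -0.001]
ft_force: [1.0, 0.0, 0.5]
grip_width: 0.0853
grasp_force: 0.0
[([0.6782, 0.0835, -0.0003], 0.9), ([0.485, -0.1205, 0.0003], 0.7)]
wrist 0.89 5898 (array([0.6786, 0.0835, 0.    ]), np.float64(0.963))
top 0.69 157 (array([0.6797, 0.0915, 0.    ]), np.float64(0.268))
scene 0.84 1083 (array([0.6816, 0.084 , 0.    ]), np.float64(0.94))
clock 28.38 pos [0.6416 0.0751 0.2568] phi 1.566 j1,j6 [0.12 0.12] F [ 0.1  0.  -0.1] w 0.0854
delta [-0.242  0.06   0.819] legs 1 each [-0.242  0.06   0.819] turn [np.float64(-0.002), np.float64(0.998)]
```

View pics/w9.png

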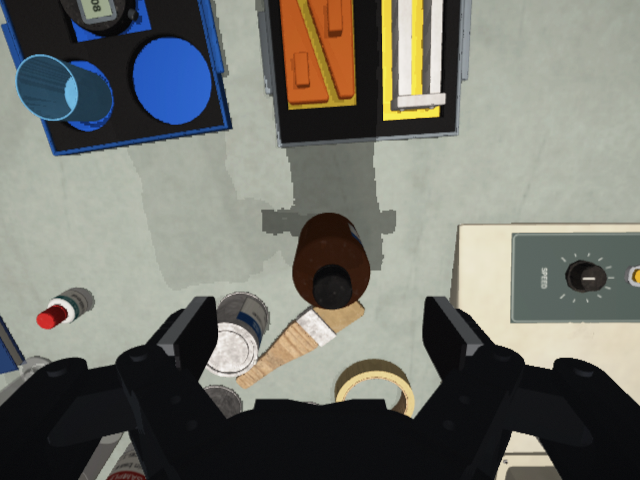

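The applicator is in its pocket at (415,65) and the cup in its own at (65,90). The bottle cap is at (332,285), and the paint tin at (235,335) is lower than the fingertips will reach.

```bash
python3 -m creep '1 -0.15 0.055 0.1 0; 1 -0.245 0.055 0.3 0; 1 -0.245 0.055 0.5 0; 1 -0.245 0.055 0.7 0; 1 -0.245 0.055 0.815 0; 1 -0.245 0.055 0.815 0; 1 -0.245 0.055 0.815 0; 0 -0.245 0.055 0.815 0; 0 -0.245 0.055 0.815 0; 0 -0.245 0.055 0.815 0; 0 -0.245 0.055 0.815 0; 0 -0.245 0.055 0.815 0'; python3 -m creep '0 0 0 -0.1 0;0 0 0 -0.25 0; 0 0 0 -0.4 0; 0 0 0 -0.4 0';  python3 plan.py .515 -.0693 .19 1.571
```

```text
clock: 29.88
eef_pos: [0.6817, 0.0841, 0.1415]
tool_rot: [0.002, 1.0, 0.001, 0.006]
ft_force: [-3.1, -1.0, 19.1]
grip_width: 0.0336
grasp_force: 50.8
clock: 30.38
eef_pos: [0.6795, 0.084, 0.196]
tool_rot: [0.002, 1.0, 0.0, 0.002]
ft_force: [0.7, -0.2, -3.3]
grip_width: 0.0281
grasp_force: 74.8
clock 30.38 pos [0.6795 0.084  0.196 ] phi 1.567 j1,j6 [0.12 0.13] F [ 0.7 -0.2 -3.3] w 0.0281
delta [ 1.092 -1.027  0.036] legs 2 each [ 0.546 -0.513  0.018] turn [np.float64(-0.001), np.float64(0.999)]
```

The fingers pushed on the shoulder as they closed (19 N), so I'll check how the bottle hangs.

```bash
python3 - <<'E'
from h import *
im=camera("scene"); p=camera_params("scene"); e=cut_out("thinner_bottle","scene")[0]["pixels"]
w=camera("wrist"); pw=camera_params("wrist"); ew=cut_out("thinner_bottle","wrist"); 
for dz in np.arange(.03,.075,.005):
    B=[prism(circ(.033),0,.1),np.vstack([np.c_[circ(.033),np.full(40,.1)],np.c_[circ(.014),np.full(40,.125)]])]
    B=[b+[0,0,dz] for b in B]
    print(round(dz,3),fit(B,e,p,[(.679,.084,0)],yaw=False), fit(B,ew[0]["pixels"],pw,[(.679,.084,0)],yaw=False) if ew else "")
u=proj([(.679,.084,.15)],p)[0].astype(int)
a=cv2.resize(im[u[1]-75:u[1]+75,u[0]-50:u[0]+50],(400,600)); b=cv2.resize(w[100:400,220:420],(400,600))
cv2.imwrite("pics/b.png",np.hstack([a,b])[:,:,::-1])
E
```

```text
0.03 (array([0.6919, 0.1029, 0.    ]), np.float64(0.884)) (array([0.6757, 0.086 , 0.    ]), np.float64(0.772))
0.035 (array([0.689 , 0.0993, 0.    ]), np.float64(0.883)) (array([0.6752, 0.0857, 0.    ]), np.float64(0.794))
0.04 (array([0.6867, 0.0958, 0.    ]), np.float64(0.881)) (array([0.6751, 0.0855, 0.    ]), np.float64(0.813))
0.045 (array([0.684 , 0.0923, 0.    ]), np.float64(0.879)) (array([0.6745, 0.0854, 0.    ]), np.float64(0.828))
0.05 (array([0.6814, 0.0891, 0.    ]), np.float64(0.876)) (array([0.6742, 0.0852, 0.    ]), np.float64(0.834))
0.055 (array([0.6788, 0.0857, 0.    ]), np.float64(0.872)) (array([0.6738, 0.0856, 0.    ]), np.float64(0.828))
0.06 (array([0.6762, 0.0822, 0.    ]), np.float64(0.867)) (array([0.6726, 0.0861, 0.    ]), np.float64(0.813))
0.065 (array([0.6736, 0.0789, 0.    ]), np.float64(0.862)) (array([0.6715, 0.0864, 0.    ]), np.float64(0.788))
0.07 (array([0.6708, 0.0754, 0.    ]), np.float64(0.856)) (array([0.669 , 0.0883, 0.    ]), np.float64(0.752))
```

View pics/b.png

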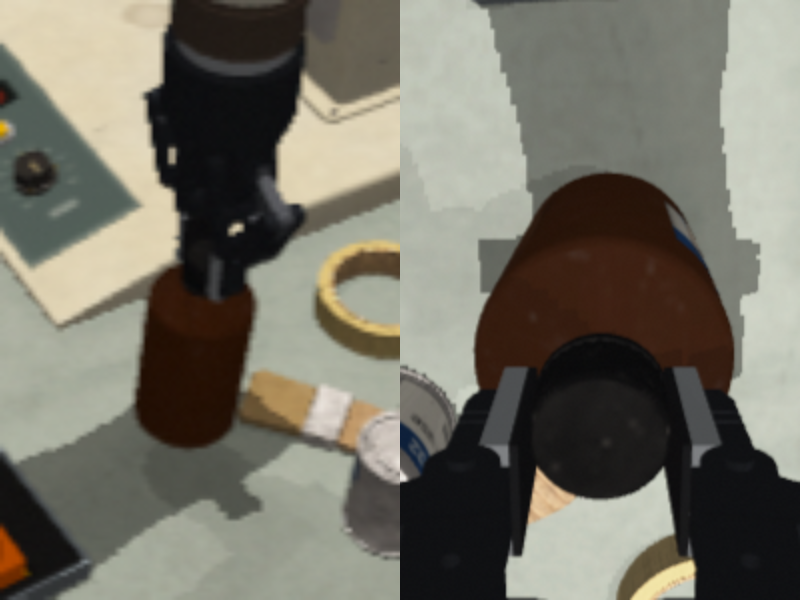

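The bottle hangs upright with its cap between the pads and its underside about 53 mm up. I'll carry it gently to the large pocket.

```bash
python3 -m creep '0 0.1 -0.1 0 0; 0 0.25 -0.23 0 0; 0 0.4 -0.37 0 0; 0 0.5 -0.47 0 0; 0 0.547 -0.512 0 0; 0 0.547 -0.512 0 0' && python3 -m creep '0 0.1 -0.1 0 0; 0 0.25 -0.23 0 0; 0 0.4 -0.37 0 0; 0 0.5 -0.47 0 0; 0 0.547 -0.512 0 0; 0 0.547 -0.512 0 0; 0 0.547 -0.512 0 0';  python3 - <<'E'
from h import *
for c in ("top","scene"):
    camera(c); p=camera_params(c); e=cut_out("thinner_bottle",c)
    B=[prism(circ(.033),0,.1),np.vstack([np.c_[circ(.033),np.full(40,.1)],np.c_[circ(.014),np.full(40,.125)]])]
    if e: print(c,fit([b+[0,0,.053] for b in B],e[0]["pixels"],p,[(.515,-.07,0)],yaw=False))
im=camera("wrist"); cv2.imwrite("pics/w10.png",im[:,:,::-1])
E
python3 plan.py .515 -.0694 .149 1.571
```

```text
clock: 31.32
eef_pos: [0.5958, 0.0073, 0.1939]
tool_rot: [0.002, 1.0, 0.0, -0.0]
ft_force: [-0.2, 0.3, -2.9]
grip_width: 0.0276
grasp_force: 65.5
clock: 32.2
eef_pos: [0.5146, -0.0686, 0.1944]
tool_rot: [0.002, 1.0, 0.0, 0.0]
ft_force: [-0.2, 0.3, -2.0]
grip_width: 0.0277
grasp_force: 65.6
top (array([ 0.4871, -0.0468,  0.    ]), np.float64(0.359))
scene (array([ 0.5124, -0.0692,  0.    ]), np.float64(0.857))
clock 32.45 pos [ 0.5141 -0.0687  0.1942] phi 1.567 j1,j6 [-0.13 -0.13] F [-0.3  0.3 -2.3] w 0.0279
delta [-0.006 -0.005  0.301] legs 1 each [-0.006 -0.005  0.301] turn [np.float64(-0.001), np.float64(0.999)]
```

View pics/w10.png

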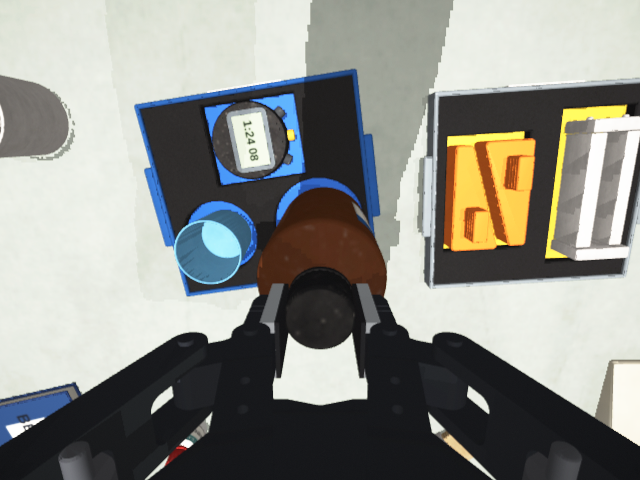

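The bottle is over the large pocket at (320,215), and all the other pieces lie in theirs. Lowering in small steps while watching the force.

```bash
python3 -m creep '0 -0.015 -0.005 0.08 0; 0 -0.015 -0.005 0.16 0; 0 -0.015 -0.005 0.24 0; 0 -0.015 -0.005 0.28 0; 0 -0.015 -0.005 0.3 0; 0 -0.015 -0.005 0.3 0; 0 -0.015 -0.005 0.3 0'; python3 plan.py .515 -.0694 .147 1.571
```

```text
clock: 33.33
eef_pos: [0.5174, -0.0697, 0.1525]
tool_rot: [0.002, 1.0, 0.0, 0.002]
ft_force: [-3.7, 2.1, 12.9]
grip_width: 0.0276
grasp_force: 67.8
clock 33.33 pos [ 0.5174 -0.0697  0.1525] phi 1.567 j1,j6 [-0.13 -0.13] F [-3.7  2.1 12.9] w 0.0276
delta [0.016 0.002 0.036] legs 1 each [0.016 0.002 0.036] turn [np.float64(-0.001), np.float64(0.999)]
```

Contact at 12.9 N fits the pocket floor: the bottle is within its 7 mm clearance and the grip height agrees. Ease off, release, rise.

```bash
python3 -m creep '0 0 0 -0.01 0; 0 0 0 -0.015 0; 0.6 0 0 -0.015 0; 0.8 0 0 -0.015 0; 1 0 0 -0.015 0; 1 0 0 -0.1 0; 1 0 0 -0.3 0; 1 0 0 -0.6 0; 1 0 0 -0.9 0; 1 0 0 -0.9 0'; python3 -m creep '1 0.4 0 0 0; 1 0.8 0 0 0; 1 0.95 0 0 0; 1 0.95 0 0 0; 1 0.95 0 0 0'; python3 -m creep '1 0.4 0 0 0; 1 0.6 0 0 0; 1 0.6 0 0 0'
python3 - <<'E'
from h import *
B=[prism(circ(.033),0,.1),prism(circ(.015),.125,.143),np.vstack([np.c_[circ(.033),np.full(40,.1)],np.c_[circ(.014),np.full(40,.125)]])]
for c in ("scene","top"):
    im=camera(c); p=camera_params(c)
    for t,P in (("thinner_bottle",B),("receiver_cup",CUP),("film_applicator",APPL)):
        e=cut_out(t,c)
        if e: print(c,t,e[0]["conf"],fit([b+[0,0,.006] for b in P],e[0]["pixels"],p,[{"t":(.515,-.07,0),"r":(.528,-.158,0),"f":(.484,.162,.06)}[t[0]]],yaw=t[0]=="f"))
    for t in ("steel_cup","paint_tin","dropper_bottle"):
        print(t,[np.round(d["at"],3).tolist() for d in spot_point(t,c)[:1]])
    if c=="scene": cv2.imwrite("pics/end.png",cv2.resize(im[190:450,200:460,::-1],(600,600)))
E
```

```text
clock: 34.58
eef_pos: [0.5183, -0.0702, 0.2896]
tool_rot: [0.002, 1.0, -0.001, 0.005]
ft_force: [0.0, -0.3, -0.9]
grip_width: 0.0856
grasp_force: 0.0
clock: 35.2
eef_pos: [0.3743, -0.0693, 0.2844]
tool_rot: [0.002, 1.0, -0.0, 0.0]
ft_force: [0.2, 0.9, -0.5]
grip_width: 0.0855
grasp_force: 0.0
clock: 35.58
eef_pos: [0.2831, -0.0689, 0.2844]
tool_rot: [0.002, 1.0, 0.0, 0.0]
ft_force: [0.4, -0.1, 0.1]
grip_width: 0.0855
grasp_force: 0.0
scene thinner_bottle 0.72 (array([ 0.513, -0.067,  0.   ]), np.float64(0.94))
scene receiver_cup 0.75 (array([ 0.5289, -0.1566,  0.    ]), np.float64(0.938))
scene film_applicator 0.73 (array([0.4859, 0.1614, 0.051 ]), np.float64(0.874))
steel_cup [[0.423, -0.316, -0.001]]
paint_tin [[0.771, -0.022, -0.0]]
dropper_bottle [[0.749, -0.212, -0.002]]
top thinner_bottle 0.98 (array([ 0.5102, -0.0668,  0.    ]), np.float64(0.946))
top receiver_cup 0.71 (array([ 0.5261, -0.1552,  0.    ]), np.float64(0.937))
top film_applicator 0.55 (array([0.4845, 0.1641, 0.0079]), np.float64(0.468))
steel_cup [[0.421, -0.311, 0.004]]
paint_tin [[0.773, -0.014, 0.001]]
dropper_bottle [[0.748, -0.209, -0.0]]
```

View pics/end.png

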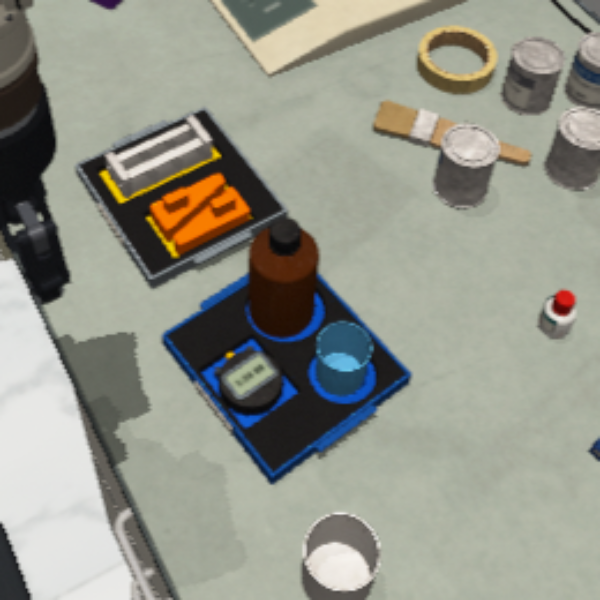

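All five pieces sit flat and upright in their pockets, with the bottle at (285,275) and the cup at (343,360). The bystanders have not moved, so I'm handing in.

```bash
python3 -c "from workcell import ticket; print(ticket.job_done())"
```

```text
the job is handed in; nothing more can be done
None
```

I packed both kits, left the steel cup, paint tin and dropper bottle in place, and handed the job in at about 36 s on the robot clock; the hand-in call returned no verdict.

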